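# Hang up the scrap pail and punch the cardboard panel

## Robot

A 6-joint arm with a two-finger parallel gripper is mounted at the origin on the work surface. World frame = base frame: x ahead of the robot, y to its left, z up, the work surface at z = 0. Lengths are in m, angles in rad, forces in N, time in s.
With the tool pointing down it reaches from about 0.375 to 0.975 m from the base axis. Payload 3.8 kg.
Tool frame: the origin (TCP) lies between the finger pads; the fingertips stand 22 mm ahead of it and the grasp point (between the pads) lies 3 mm ahead of it (bot.finger_overhang is the distance from the TCP to the fingertips, in m); x points along the fingers, y is the direction in which the jaws open and shut, and the axes are right-handed (so a half turn about x gives the same grasp; the last joint's range is limited). The gripper opens to 85 mm and grips with 20 to 120 N. Pads are 22 mm wide; open, the fingers measure 114 mm over their backs; the gripper's body (76 mm by 85 mm) begins 54 mm behind the grasp point. The pads swing forward as they close: fully open they stand 13 mm farther back than shut.
Start: joints at [1.227, 0.264, 1.604, -0, 1.274, -0.037], TCP at [0.204, 0.643, 0.253] pointing down, gripper open.
Joint ranges: [-2.63, 2.63], [-0.94, 2.18], [0.31, 2.57], [-1.31, 4.45], [0, 2.66], [-2.55, 2.55]. Speed limits (rad/s): [2.57, 2.57, 3.14, 3.14, 3.14, 3.14].

## Interface

Orientations are given as a rotation vector (axis times angle).
In Python, from workcell import bot gives the robot as it stands. The module is installed in compiled form; this text tells all that it offers.
- The arm moves only by the tool arm_command, never from a script. Its argument "series" is a list that holds one entry, the list of rows, each a list of 7 numbers: the turn, a rotation vector about the tool's x, y, z in rad, then the shift along the tool's x, y, z in cm, then the opening, from 0 (shut) to 1 (fully open). In form: [[[rx, ry, rz, x, y, z, grip], ...]]. A call has 1 to 10 rows; each row shifts and turns the pose as measured when the row begins, along the tool's axes as they then stand; what a row does not reach is not made up. A row lasts 1/10 s, in which the tool goes at most 50 mm and 8.59 degrees, less where a joint would pass 70% of its speed; a pose out of reach is approached as far as the arm can. A call is refused whole if a number of a shift passes 5 or a number of a turn 0.15, either way. A call with a gripper value outside its range is refused whole. The fingers move at their own pace and stop on an object; "newtons" is the grip in N (left out, the last holds). Time passes only in rows, so rows that do not move let the fingers close. It gives the time, the measured TCP pose, the force and the opening at its end, in the units of the state.
- bot.read_state(): the state, without advancing time (a new reading comes with each control period).
- bot.read_camera(name): name is "scene" or "top"; returns (picture, depth): 420x560x3 uint8, blue, green, red; 420x560 float32, m along the optical axis (not along the pixel's ray), 0 where there is no reading.
- bot.camera_info(name): a dict with "K" (3x3 intrinsics, pixels), "dist_coeffs" ([k1, k2, p1, p2, k3] as OpenCV has them; the pictures are not rectified), "extrinsics" (4x4, takes a point from camera to world coordinates). Camera axes: x right, y down, z forward; pixel columns grow to the right and rows downward; lengths in m; the calibration is good to about 2 mm. A picture is of the moment at which its call begins. camera_info takes no time and is no camera call.
- bot.finish_job(): hands the job in, once; it reports no verdict.
The state is a dict: "time": time; "q": joint angles; "joint_vel": joint speeds; "joint_torque": joint torques, N m; "tool_pos": TCP position; "tcp_rot": TCP orientation; "wrist_force": force on the tool from outside, world axes, zero at the start; "torque": the same for the moment, N m; "width": opening from 0.0 (shut) to 1.0 (fully open).
Only numpy, scipy, OpenCV 4.12 (cv2) and the standard library are available. Lean on these libraries where they do the work, as an engineer would, in place of code of your own. Each camera call takes 0.05 s, during which the arm holds its last target.

## Task

The scrap pail has been left standing on the cardboard panel in front of the bench punch: first hang it by its red handle on the hook of the stand, and let go. Then slide the panel along the feed bed until it is fully home against the punch's back stop, press the orange plunger head all the way down to its stop, and let it spring back up. Do not press the plunger before the panel is home, do not tip the pail over, and leave the tape roll, the glue bottle and the brush pot where they stand.

Things in the scene. Friction and masses are not known exactly. Their poses are not given: they have to be found in the camera images.
- punch: Blue bench punch, fixed; place and yaw vary. Origin on the table under the plunger axis; x = feed direction, z up. Grey flat feed bed, top at z=8 mm, 150 wide, x=-225 to +85. Polished fences, tops at z=20, inner faces y=+-52 for x=-15 to +35, flaring to y=+-66 at x=-44. Head arm x=-25 to +85, 56 wide, z=95 to 145; throat open below it. Column 70 wide, x=45 to 85.
- back_stop (a point): Middle of the face of the steel back stop, at the top of the feed bed (8 mm above the table), 35 mm along +x from the punch's origin; axes as the punch's. The stop is 14 mm high. When the panel is home it touches this: panel centre 60 mm and its robot-side edge 120 mm from here along -x, y=0, yaw as the punch.
- plunger_top (a point): Centre of the flat top face of the orange plunger head, a disc of 48 mm diameter and 14 mm thick, 205 mm above the table when up. It moves straight down with the plunger.
- plunger (a joint): Plunger travel: 0 = up (rest), 0.020 m = fully down on its stop. Return spring: about 4 N to start it, about 11 N at the stop; it rises by itself when let go.
- card: Kraft-brown stiff cardboard panel, 120 mm (its x) by 100 (its y) by 12 thick, about 90 g, loose, flat on the feed bed 85 to 125 mm short of home, a little askew and off centre, paper label on top. Origin at the centre of its underside. Too wide to grasp: push its robot-side edge; it slides easily and the fences straighten it.
- pail: Open aluminium pail, about 0.18 kg, 76 mm diameter at its base, 96 at its rim, 75 high, with a rigid red handle that does not swing: a 10 mm round bar along the pail's y from -48 to +48 mm, its centreline 150 mm above the base, on two legs down to the rim. Origin at the centre of its underside. Starts upright on the panel, any yaw.
- pail_bar (a point): Middle of the pail's handle bar, on its centreline; axes as the pail's (y along the bar). The gap between rim and bar is 70 mm high and 85 mm wide.
- hook_stand: Fixed steel stand: base disc 100 mm diameter, 12 thick; 14 mm post, 245 high, at its origin. At the post's top an 8 mm rod hook points along the stand's -x: level at z=245 to x=-60, a V trough (rod centre z=233) at x=-75, rising to the free tip at x=-105, z=263 (top 267). Left or right of the punch (swaps with the brush pot); yaw varies.
- hook_seat (a point): Where the centreline of the pail's handle bar rests when hung in the hook's trough: 75 mm from the post along the stand's -x, 245 mm above the table; axes as the stand's. The hung bar lies along its y. The bar must come in over the tip from the -x side.
- tape_roll: Bystander: brown tape roll lying flat, 100 mm outer diameter, 40 mm high, loose. Origin at the centre of its underside.
- glue_bottle: Bystander: white glue bottle with orange cap, 52 mm diameter, 110 mm high, loose, upright. Origin at the centre of its underside. Swaps sides with the tape roll.
- brush_pot: Bystander: blue ceramic pot, 76 mm diameter, 95 mm high, with brushes that rise to 170 mm, loose, upright. Origin at the centre of its underside.
Things that resemble listed ones, but are neither listed nor needed, are in the scene too. Leave any green or purple look-alike of the pail alone.

How it is judged:
On the way, in this order (a step that is already met when the one before it is completed fails the run):
1. the pail hangs by its handle on the hook, let go (horizontal distance between pail_bar and hook_seat below 0.04 m and height (world z) of pail above 0.07 m and contact force between pail and hook_stand above 0.5 N and angle between pail's own z axis and vertical below 0.5 rad and contact force between pail and the arm below 0.1 N), for 0.2 s.
2. the panel is home against the back stop (x of card in the frame of punch above -0.029 m and y of card in the frame of punch between -0.007 and 0.007 m and height (world z) of card below 0.013 m and angle between the x axis of card and the x axis of punch, either way round below 0.08 rad), for 0.1 s.
3. the plunger is pressed down to its stop with the panel home (all of step 2 and value of joint plunger above 0.018 m), for 0.1 s.
At the end, for the whole second after the job is handed in: Pail hangs still on the hook (bar middle within 40 mm of the seat in plan, base over 70 mm up, tilt under 0.5 rad, under 0.06 m/s); panel flat, still, within 4 mm of the back stop, 7 mm of the centre line and 0.08 rad of square; plunger up within 3 mm of rest (all of step 2 and horizontal distance between pail_bar and hook_seat below 0.04 m and height (world z) of pail above 0.07 m and contact force between pail and hook_stand above 0.5 N and angle between pail's own z axis and vertical below 0.5 rad and value of joint plunger below 0.003 m and linear speed of pail below 0.06 m/s and linear speed of card below 0.02 m/s); the robot touches nothing.
It fails at once if plunger pressed more than 6 mm while the panel is not home (value of joint plunger above 0.006 m and not (x of card in the frame of punch above -0.029 m and y of card in the frame of punch between -0.007 and 0.007 m and height (world z) of card below 0.013 m and angle between the x axis of card and the x axis of punch, either way round below 0.08 rad)).
It fails at once if the pail is tipped over (more than 0.9 rad) (angle between pail's own z axis and vertical above 0.9 rad).
It fails at once if a bystander (tape roll, glue bottle, brush pot) is moved more than 30 mm or tipped more than 0.5 rad (distance of any of tape_roll, glue_bottle, brush_pot from where it was at the start of the episode above 0.03 m or angle between any of tape_roll, glue_bottle, brush_pot's own z axis and vertical above 0.5 rad).
It also fails if it takes over 64 s, if anything falls off the work surface, if the arm or the gripper's body presses on something with over 40 N, if the wrist force passes 120 N, or if a joint passes its speed limit or range.

## Working session

There is one attempt and no reset: what is moved stays moved. The work goes in short steps, Python scripts to look and compute and a tool call to move; the robot and the scene stay as the last step left them, time stands still between calls to the robot, and variables do not carry over. Pictures are saved under pics/ and viewed, and the job is handed in when it is done.

Besides the shell and the picture viewer there is one more tool, called after "Request:" as a command line: name --argument value ..., lists and objects as JSON in quotes. arm_command: Moves the arm, as the interface text tells. Its arguments: {"type":"object","properties":{"series":{"type":"array"},"newtons":{"type":"number"}},"required":["series"]}

```bash
mkdir -p pics
cat > h.py <<'E'
import numpy as np, cv2
from workcell import bot
from scipy.spatial.transform import Rotation as R
def grab(n):
    for c in ("scene","top"):
        p,d=bot.read_camera(c); cv2.imwrite(f"pics/{c}{n}.png",p); np.save(f"{c}{n}.npy",d)
def w(cam,u,v,n=None,z=None,plane=None):
    i=bot.camera_info(cam);K=np.array(i["K"]);E=np.array(i["extrinsics"])
    p=cv2.undistortPoints(np.array([[[u,v]]],float),K,np.array(i["dist_coeffs"]))[0,0]
    r=np.array([p[0],p[1],1.])
    if plane is None:
        d=np.load(f"{cam}{n}.npy")[int(round(v)),int(round(u))]
    else:
        rw=E[:3,:3]@r; d=(plane-E[2,3])/rw[2]
    return E[:3,:3]@(r*d)+E[:3,3]
def proj(cam,P):
    i=bot.camera_info(cam);K=np.array(i["K"]);E=np.linalg.inv(np.array(i["extrinsics"]))
    return cv2.projectPoints(np.array(P,float).reshape(-1,1,3),cv2.Rodrigues(E[:3,:3])[0],E[:3,3],K,np.array(i["dist_coeffs"]))[0][:,0]
def crop(src,x0,y0,x1,y1,f,out):
    cv2.imwrite(out,cv2.resize(cv2.imread(src)[y0:y1,x0:x1],None,fx=f,fy=f,interpolation=cv2.INTER_CUBIC))
E
python3 - <<'E'
from h import *
np.set_printoptions(precision=4,suppress=True)
grab(0)
for c in("scene","top"):print(bot.camera_info(c)["extrinsics"],bot.camera_info(c)["K"])
s=bot.read_state();print(s)
print(R.from_rotvec(s["tcp_rot"]).as_matrix())
E
```

```text
[[ 0.6855  0.6067 -0.4026  1.0362]
 [ 0.7281 -0.5671  0.3851 -0.446 ]
 [ 0.0054 -0.5571 -0.8304  1.122 ]
 [ 0.      0.      0.      1.    ]] [[508.9035   0.     272.0034]
 [  0.     508.9035 205.5919]
 [  0.       0.       1.    ]]
[[-0.0083 -0.9942  0.107   0.4411]
 [-0.9998  0.0101  0.0167 -0.008 ]
 [-0.0177 -0.1069 -0.9941  1.3205]
 [ 0.      0.      0.      1.    ]] [[532.0637   0.     273.6336]
 [  0.     532.0637 205.3343]
 [  0.       0.       1.    ]]
{'time': 0.1, 'q': array([ 1.2271,  0.2647,  1.6052, -0.    ,  1.2737, -0.0369]), 'joint_vel': array([-0.0002, -0.002 , -0.0042, -0.0006, -0.0007, -0.0007]), 'joint_torque': array([  0.0001, -51.6704, -36.8589,  -0.0001,   0.0063,   0.    ]), 'tool_pos': array([0.2037, 0.6429, 0.2521]), 'tcp_rot': array([ 0.2393,  1.5577, -0.2424]), 'wrist_force': array([ 0.2044, -0.1484,  0.0656]), 'torque': array([0.0319, 0.0434, 0.0509]), 'width': 1.00169842437714}
[[-0.0007  0.302   0.9533]
 [-0.0019  0.9533 -0.302 ]
 [-1.     -0.002  -0.0001]]
```

View pics/scene0.png

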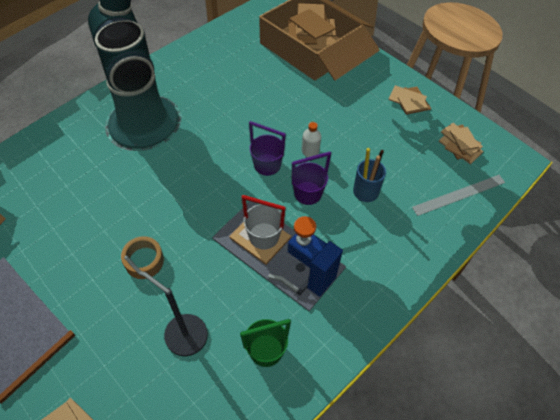

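View pics/top0.png

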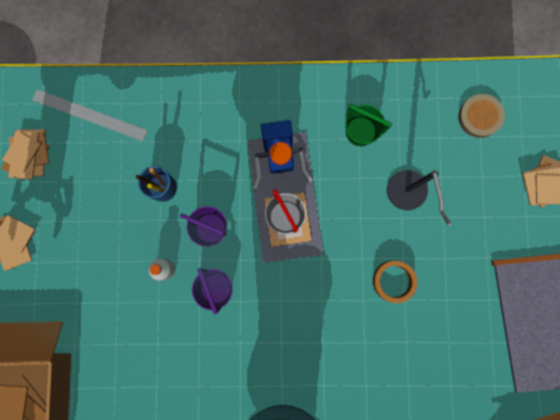

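The silver pail with the red bar is at top (287,212) and scene (263,225). The look-alikes are purple at top (207,226) and (212,290), and green at top (366,125). The hook stand base is at top (407,190), with its tip near (447,222). The plunger is at top (281,153). The tape is at (395,282); the wooden disc at (482,115) is not the tape. I choose the silver pail with the red handle and will check it in close crops.

Run:
```python
from h import *
crop("pics/top0.png",235,110,345,270,5,"pics/t0a.png")
crop("pics/top0.png",370,150,480,250,6,"pics/t0b.png")
crop("pics/scene0.png",205,180,355,320,5,"pics/s0a.png")
crop("pics/scene0.png",110,225,250,370,4,"pics/s0b.png")
```

```text
(no output)
```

View pics/t0a.png

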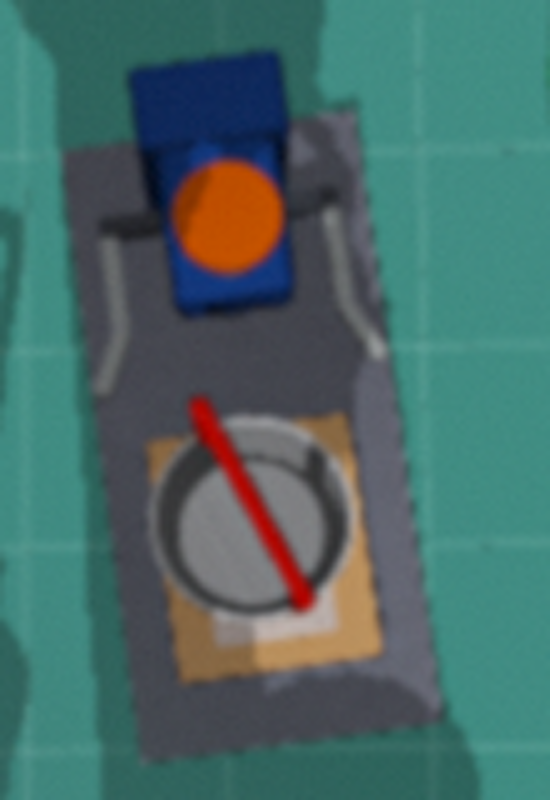

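View pics/t0b.png

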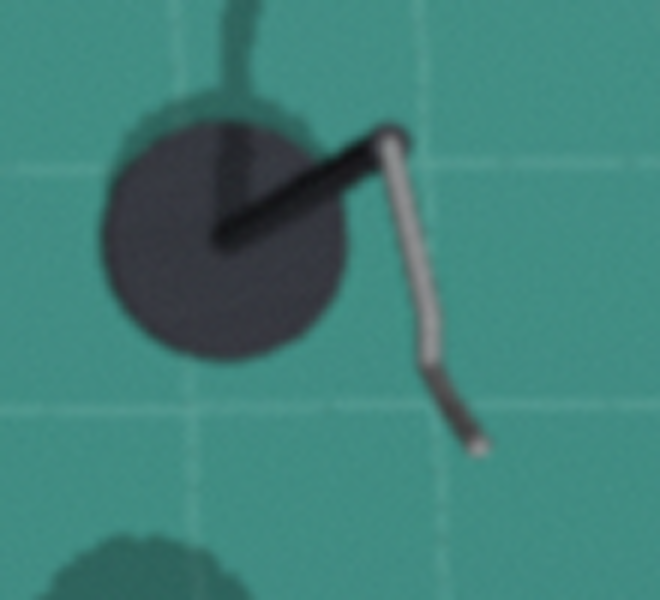

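View pics/s0a.png

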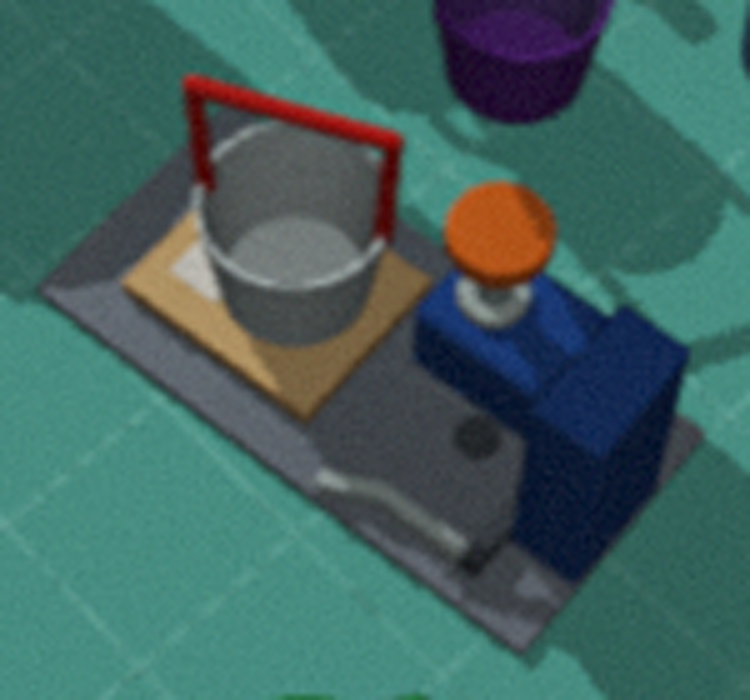

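View pics/s0b.png

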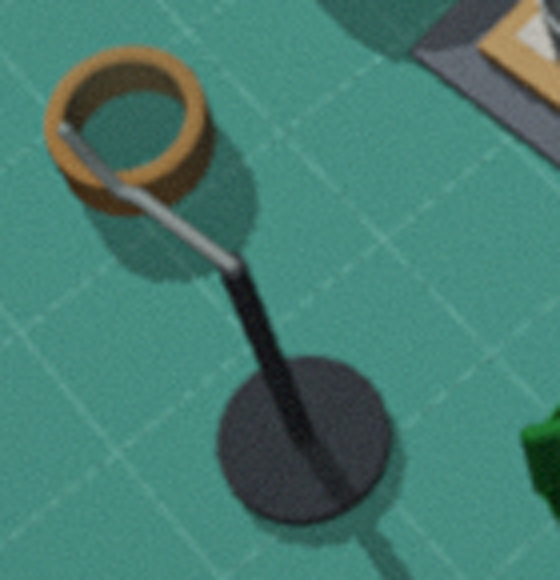

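Run:
```python
from h import *
np.set_printoptions(precision=4,suppress=True)
def T(x,y,z): return w("top",235+x/5,110+y/5,plane=z)
def S(x,y,z): return w("scene",205+x/5,180+y/5,plane=z)
print("bed",*[T(*a,.008) for a in[(65,152),(357,102),(440,718),(143,762)]],sep="\n")
print("bedS",S(40,289,.008),S(530,652,.008),S(704,440,.008))
print("plung",T(229,216,.205),S(500,226,.205))
print("card",*[T(*a,.020) for a in[(148,441),(347,415),(382,653),(182,684)]],sep="\n")
print("cardS",S(122,280,.02),S(308,410,.014),S(432,282,.02))
a,b=T(201,404,.170),T(304,604,.170);print("bar",a,b,(a+b)/2,np.linalg.norm(a-b))
a,b=S(192,86,.170),S(395,142,.170);print("barS",a,b,(a+b)/2,np.linalg.norm(a-b))
def T(x,y,z): return w("top",370+x/6,150+y/6,plane=z)
def S(x,y,z): return w("scene",110+x/4,225+y/4,plane=z)
print("stand",T(225,240,.012),"post",T(391,142,.249),"trough",T(430,362,.237),"tip",T(478,447,.265))
print("standS",S(305,437,.012),"post",S(236,265,.249),"tr",S(125,188,.237),"tip",S(66,128,.265))
print("tape",w("top",395,282,plane=.04),"glue",w("top",155,269,plane=.11),"green",w("top",368,118,plane=.08))
d=np.load("top0.npy"); print(w("top",280.8,153.2,n="top0"[3:]), w("top",435,174,n=0),w("top",285,210,n=0))
```

```text
bed
[0.7473 0.0771 0.008 ]
[ 0.771  -0.0699  0.008 ]
[ 0.4622 -0.106   0.008 ]
[0.442  0.0398 0.008 ]
bedS [ 0.4657 -0.1059  0.008 ] [ 0.7728 -0.0647  0.008 ] [0.7539 0.0765 0.008 ]
plung [ 0.6728 -0.0054  0.205 ] [ 0.6758 -0.0039  0.205 ]
card
[0.5991 0.036  0.02  ]
[ 0.6109 -0.0622  0.02  ]
[ 0.4938 -0.0775  0.02  ]
[0.4796 0.0201 0.02  ]
cardS [ 0.4959 -0.076   0.02  ] [ 0.611  -0.0556  0.014 ] [0.603  0.0369 0.02  ]
bar [0.5969 0.0077 0.17  ] [ 0.5092 -0.0361  0.17  ] [ 0.553  -0.0142  0.17  ] 0.09803186584054108
barS [ 0.5135 -0.0363  0.17  ] [0.5987 0.01   0.17  ] [ 0.5561 -0.0131  0.17  ] 0.09695605232084391
stand [ 0.6166 -0.3158  0.012 ] post [ 0.6174 -0.3163  0.249 ] trough [ 0.5442 -0.3297  0.237 ] tip [ 0.5134 -0.3356  0.265 ]
standS [ 0.6215 -0.3152  0.012 ] post [ 0.622  -0.3146  0.249 ] tr [ 0.5467 -0.3284  0.237 ] tip [ 0.5163 -0.3347  0.265 ]
tape [ 0.3938 -0.272   0.04  ] glue [0.4295 0.2817 0.11  ] green [ 0.7807 -0.2127  0.08  ]
[ 0.6729 -0.0054  0.2045] [ 0.6166 -0.3158  0.2495] [ 0.5538 -0.0132  0.1774]
```

Top and scene measurements agree to 2–3 mm, and the bar length (97–98 mm against 96) and heights check out. I'll move above the bar, grasping 26 mm off its middle so the fingers clear the hook.

```bash
cat >> h.py <<'E'
def delta(P,yaw):
    s=bot.read_state();M=R.from_rotvec(s["tcp_rot"]).as_matrix()
    y=np.radians(yaw); Y=np.array([np.cos(y),np.sin(y),0]);X=np.array([0,0,-1.]);D=np.c_[X,Y,np.cross(X,Y)]
    print("t%.2f pos %s yawY %.1f w %.3f F %s"%(s["time"],s["tool_pos"].round(4),np.degrees(np.arctan2(M[1,1],M[0,1])),s["width"],s["wrist_force"].round(1)))
    print("turn",R.from_matrix(M.T@D).as_rotvec().round(3),"shift cm",(M.T@(np.array(P)-s["tool_pos"])*100).round(2), "q6 %.2f"%s["q"][5])
E
python3 -c "
from h import *
delta([.5314,-.0257,.25],-62.5)"
```

```text
t0.10 pos [0.2037 0.6429 0.2521] yawY 72.4 w 1.002 F [ 0.2 -0.1  0.1]
turn [2.355e+00 2.000e-03 1.000e-03] shift cm [  0.31 -53.84  51.44] q6 -0.04
```

Request:
arm_command --series '[[[0, 0, 0, 0, -3.5, 3.35, 1], [0, 0, 0, 0, -3.5, 3.35, 1], [0, 0, 0, 0, -3.5, 3.35, 1], [0, 0, 0, 0, -3.5, 3.35, 1], [0, 0, 0, 0, -3.5, 3.35, 1], [0, 0, 0, 0, -3.5, 3.35, 1], [0, 0, 0, 0, -3.5, 3.35, 1], [0, 0, 0, 0, -3.5, 3.35, 1], [0, 0, 0, 0, -3.5, 3.35, 1], [0, 0, 0, 0, -3.5, 3.35, 1]]]'

```text
time: 1.1
tool_pos: [0.4191, 0.1981, 0.2465]
tcp_rot: [0.225, 1.562, -0.237]
wrist_force: [0.9, 1.5, -0.1]
width: 0.997
```

```bash
python3 -c "
from h import *
delta([.5314,-.0257,.25],-62.5)"
```

```text
t1.10 pos [0.4191 0.1981 0.2465] yawY 73.1 w 0.997 F [ 0.9  1.5 -0.1]
turn [2.367 0.008 0.007] shift cm [ -0.25 -18.17  17.24] q6 -0.88
```

Request:
arm_command --series '[[[0, 0, 0, -0.2, -3, 2.85, 1], [0, 0, 0, 0, -3, 2.85, 1], [0, 0, 0, 0, -3, 2.85, 1], [0, 0, 0, 0, -3, 2.85, 1], [0, 0, 0, 0, -3, 2.85, 1], [0, 0, 0, 0, -3, 2.85, 1], [0.15, 0, 0, 0, 0, 0, 1], [0.15, 0, 0, 0, 0, 0, 1], [0.15, 0, 0, 0, 0, 0, 1], [0.15, 0, 0, 0, 0, 0, 1]]]'

```text
time: 2.1
tool_pos: [0.5323, -0.0425, 0.2453]
tcp_rot: [0.697, 1.459, -0.715]
wrist_force: [-0.1, 0.2, 0.7]
width: 0.995
```

Request:
arm_command --series '[[[0.15, 0, 0, 0, 0, 0, 1], [0.15, 0, 0, 0, 0, 0, 1], [0.15, 0, 0, 0, 0, 0, 1], [0.15, 0, 0, 0, 0, 0, 1], [0.15, 0, 0, 0, 0, 0, 1], [0.15, 0, 0, 0, 0, 0, 1], [0.15, 0, 0, 0, 0, 0, 1], [0.15, 0, 0, 0, 0, 0, 1], [0.15, 0, 0, 0, 0, 0, 1], [0.15, 0, 0, 0, 0, 0, 1]]]'

```text
time: 3.1
tool_pos: [0.5279, -0.0425, 0.2392]
tcp_rot: [1.77, 0.695, -1.811]
wrist_force: [0.1, -0.7, 0.0]
width: 1.003
```

```bash
python3 -c "
from h import *
delta([.5314,-.0257,.25],-62.5)"
```

```text
t3.10 pos [ 0.5279 -0.0425  0.2392] yawY -47.7 w 1.003 F [ 0.1 -0.7  0. ]
turn [0.259 0.02  0.007] shift cm [-1.1  -1.02 -1.37] q6 0.71
```

Request:
arm_command --series '[[[0.13, 0.01, 0, -0.5, -0.5, -0.7, 1], [0.13, 0.01, 0, -0.5, -0.5, -0.7, 1], [0, 0, 0, 0, 0, 0, 1]]]'

```text
time: 3.4
tool_pos: [0.5316, -0.0256, 0.2472]
tcp_rot: [1.959, 0.474, -1.971]
wrist_force: [-0.5, -0.2, -1.2]
width: 0.996
```

```bash
python3 -c "
from h import *
delta([.5314,-.0257,.173],-62.5);grab(1)
crop('pics/top1.png',225,110,365,270,4,'pics/t1a.png')
crop('pics/scene1.png',195,150,345,300,4,'pics/s1a.png')"
```

```text
t3.40 pos [ 0.5316 -0.0256  0.2472] yawY -63.3 w 0.996 F [-0.5 -0.2 -1.2]
turn [-0.014  0.004  0.009] shift cm [ 7.42  0.06 -0.01] q6 1.00
```

View pics/s1a.png

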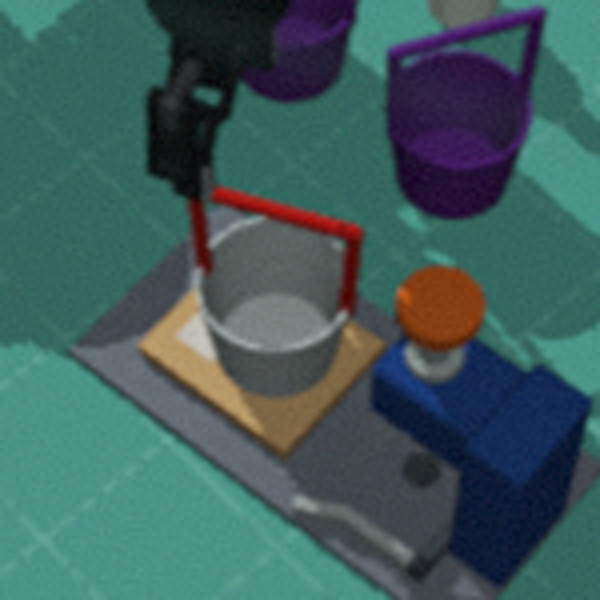

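The fingers are above the near part of the red bar, at crop (200,190). I'll descend and close.

Request:
arm_command --series '[[[-0.014, 0.004, 0.009, 2, 0, 0, 1], [0, 0, 0, 2, 0, 0, 1], [0, 0, 0, 2, 0, 0, 1], [0, 0, 0, 1.2, 0, 0, 1], [0, 0, 0, 0, 0, 0, 1]]]'

```text
time: 4.0
tool_pos: [0.5302, -0.0278, 0.1716]
tcp_rot: [1.94, 0.49, -1.945]
wrist_force: [-0.9, -0.6, -0.3]
width: 0.996
```

```bash
python3 -c "
from h import *
delta([.5314,-.0257,.173],-62.5)"
```

```text
t4.00 pos [ 0.5302 -0.0278  0.1716] yawY -61.6 w 0.996 F [-0.9 -0.6 -0.3]
turn [ 0.016  0.003 -0.002] shift cm [-0.14 -0.12 -0.2 ] q6 0.98
```

Request:
arm_command --series '[[[0, 0, 0, -0.1, -0.1, -0.2, 1], [0, 0, 0, 0, 0, 0, 0.6], [0, 0, 0, 0, 0, 0, 0.3], [0, 0, 0, 0, 0, 0, 0], [0, 0, 0, 0, 0, 0, 0], [0, 0, 0, 0, 0, 0, 0], [0, 0, 0, 0, 0, 0, 0], [0, 0, 0, 0, 0, 0, 0]]]' --newtons 60

```text
time: 4.8
tool_pos: [0.534, -0.0262, 0.1766]
tcp_rot: [1.944, 0.49, -1.937]
wrist_force: [-0.6, -0.5, -0.4]
width: 0.094
```

```bash
python3 -c "
from h import *
delta([.5314,-.0257,.29],-62.5)"
```

```text
t4.80 pos [ 0.534  -0.0262  0.1766] yawY -61.4 w 0.094 F [-0.6 -0.5 -0.4]
turn [ 0.019 -0.002 -0.005] shift cm [-11.34  -0.11   0.19] q6 0.98
```

Request:
arm_command --series '[[[0, 0, 0, -0.8, 0, 0, 0], [0, 0, 0, -1.5, 0, 0, 0], [0, 0, 0, -1.5, 0, 0, 0], [0, 0, 0, -1.5, 0, 0, 0], [0, 0, 0, -1.5, 0, 0, 0], [0, 0, 0, -1.5, 0, 0, 0], [0, 0, 0, -1.5, 0, 0, 0], [0, 0, 0, -1.5, 0, 0, 0], [0, 0, 0, -1.5, 0, 0, 0], [0, 0, 0, -0.5, 0, 0, 0]]]'

```text
time: 5.8
tool_pos: [0.5324, -0.0258, 0.3223]
tcp_rot: [1.944, 0.489, -1.937]
wrist_force: [0.3, -0.5, -1.2]
width: 0.092
```

```bash
python3 -c "
from h import *
delta([.45,-.25,.31],10.6);grab(2)
crop('pics/scene2.png',150,70,350,270,3,'pics/s2a.png')"
```

```text
t5.80 pos [ 0.5324 -0.0258  0.3223] yawY -61.4 w 0.092 F [ 0.3 -0.5 -1.2]
turn [-1.257  0.002 -0.006] shift cm [ 1.28 15.74 17.96] q6 0.98
```

View pics/s2a.png

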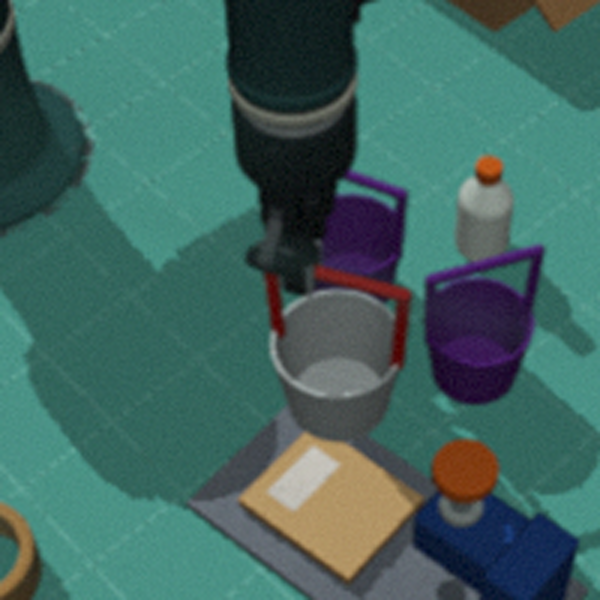

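View pics/top2.png

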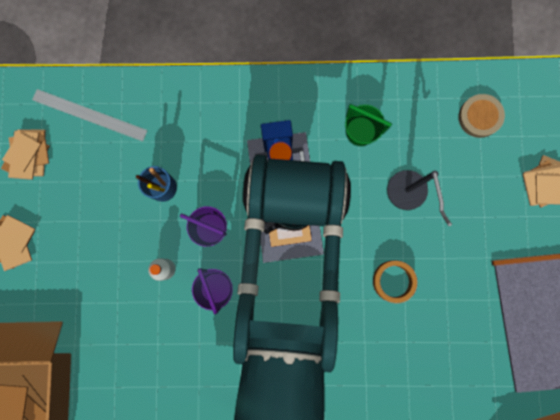

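The pail is lifted level, clear of the card (scene crop (340,350)). Next I'll carry it to a staging point before the hook tip.

Request:
arm_command --series '[[[0, 0, 0, 0, 1, 1.2, 0], [0, 0, 0, 0, 2, 2.3, 0], [0, 0, 0, 0, 2, 2.3, 0], [0, 0, 0, 0, 2, 2.3, 0], [0, 0, 0, 0, 2, 2.3, 0], [0, 0, 0, 0, 2, 2.3, 0], [0, 0, 0, 0, 2, 2.3, 0], [0, 0, 0, 0, 2, 2.3, 0], [0, 0, 0, 0, 0.7, 0.8, 0], [-0.06, 0, 0, 0, 0, 0, 0]]]'

```text
time: 6.9
tool_pos: [0.4358, -0.2616, 0.3109]
tcp_rot: [1.891, 0.553, -1.919]
wrist_force: [0.4, -0.3, -1.8]
width: 0.091
```

Request:
arm_command --series '[[[-0.12, 0, 0, 0, 0, 0, 0], [-0.12, 0, 0, 0, 0, 0, 0], [-0.12, 0, 0, 0, 0, 0, 0], [-0.12, 0, 0, 0, 0, 0, 0], [-0.12, 0, 0, 0, 0, 0, 0], [-0.12, 0, 0, 0, 0, 0, 0], [-0.12, 0, 0, 0, 0, 0, 0], [-0.12, 0, 0, 0, 0, 0, 0], [-0.12, 0, 0, 0, 0, 0, 0], [-0.05, 0, 0, 0, 0, 0, 0]]]'

```text
time: 7.9
tool_pos: [0.4286, -0.2594, 0.3009]
tcp_rot: [1.082, 1.315, -1.099]
wrist_force: [1.0, 0.4, -1.2]
width: 0.091
```

```bash
python3 -c "
from h import *
delta([.452,-.372,.32],10.6)"
```

```text
t7.90 pos [ 0.4286 -0.2594  0.3009] yawY 9.6 w 0.091 F [ 1.   0.4 -1.2]
turn [-0.018 -0.017  0.027] shift cm [-2.11  0.38 11.46] q6 -0.75
```

Request:
arm_command --series '[[[-0.02, -0.01, 0.02, -0.3, 0, 1, 0], [0, 0, 0, -0.4, 0, 2, 0], [0, 0, 0, -0.4, 0, 2, 0], [0, 0, 0, -0.4, 0.1, 2, 0], [0, 0, 0, -0.3, 0.1, 2, 0], [0, 0, 0, -0.3, 0.1, 1.5, 0], [0, 0, 0, 0, 0, 0.7, 0], [0, 0, 0, 0, 0, 0, 0], [0, 0, 0, 0, 0, 0, 0]]]'

```text
time: 8.8
tool_pos: [0.4508, -0.3766, 0.3154]
tcp_rot: [1.075, 1.312, -1.077]
wrist_force: [-0.5, 0.7, -1.1]
width: 0.088
```

```bash
python3 -c "
from h import *
delta([.5502,-.3541,.30],10.6);grab(3)
crop('pics/scene3.png',80,150,260,370,3.6,'pics/s3a.png')
crop('pics/top3.png',370,130,550,330,4,'pics/t3a.png')"
```

```text
t8.80 pos [ 0.4508 -0.3766  0.3154] yawY 10.6 w 0.088 F [-0.5  0.7 -1.1]
turn [-0.001 -0.015  0.014] shift cm [ 1.4  10.21 -0.37] q6 -0.92
```

View pics/s3a.png

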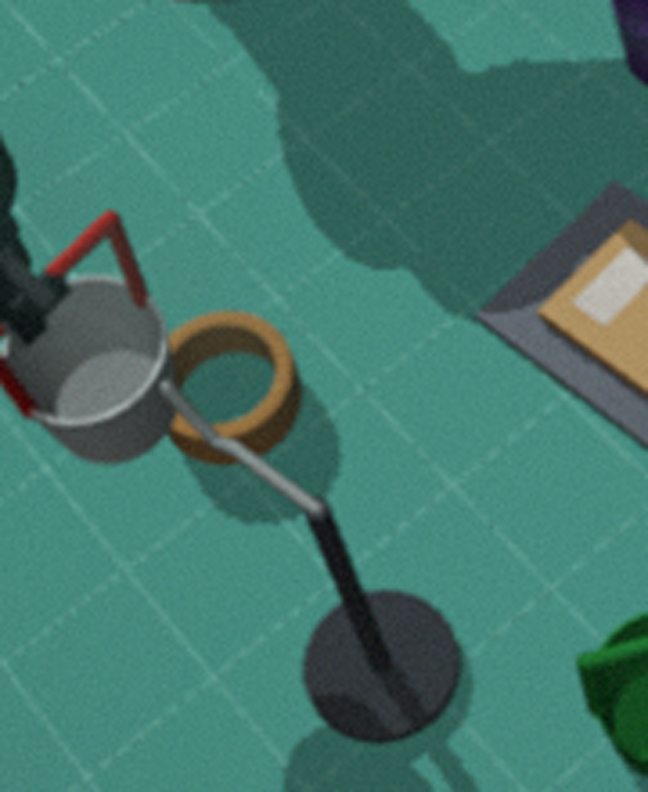

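View pics/t3a.png

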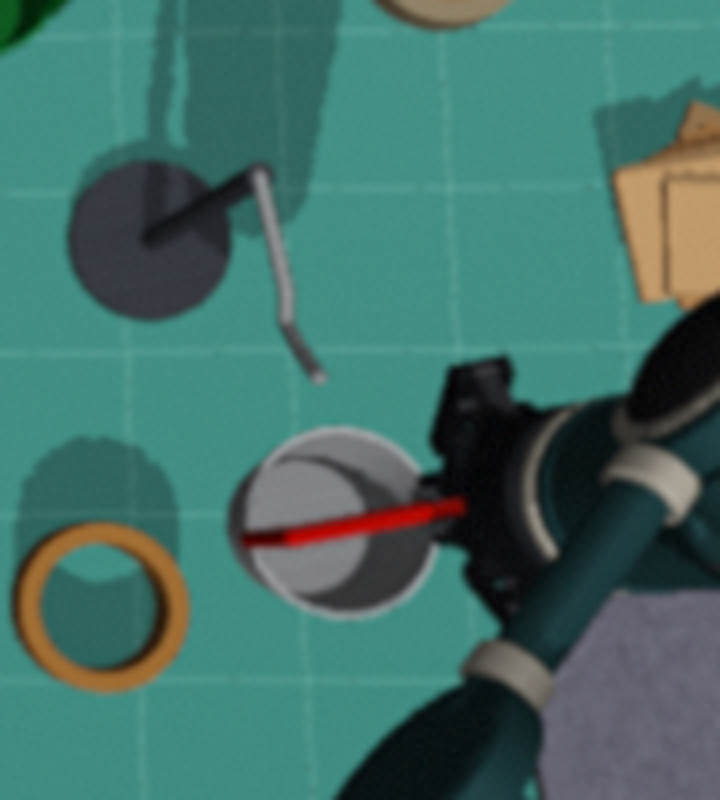

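```bash
python3 -c "
from h import *
for x,y in [(292,537),(340,528),(400,517),(430,513)]: print(w('top',370+x/4,130+y/4,n=3).round(4))
print(w('scene',80+112/3.6,150+215/3.6,plane=.312), w('scene',80+52/3.6,150+274/3.6,plane=.312))
d=np.array([-.184,.983,0])
P=np.array([.4508,-.3766,.3124])
print(proj('top',[P+.0732*d,P+.0252*d,P]), proj('scene',[P+.0732*d,P+.0252*d]))
"
```

```text
[ 0.4362 -0.3051  0.3131]
[ 0.4403 -0.3266  0.3149]
[ 0.4452 -0.3538  0.3158]
[ 0.447  -0.3675  0.3159]
[ 0.43792708 -0.30441046  0.312     ] [ 0.44720418 -0.34919597  0.312     ]
[[442.60135204 263.64855234]
 [468.22813176 258.76117263]
 [481.7381645  256.19437026]] [[110.79408858 209.48931713]
 [ 92.95688612 226.45916439]]
```

Request:
arm_command --series '[[[0, -0.015, 0.014, 0.8, 0, 0, 0], [0, 0, 0, 0.8, 0, -0.1, 0], [0, 0, 0, 0.6, 0, -0.1, 0], [0, 0, 0, 0, 0, 0, 0]]]'

```text
time: 9.3
tool_pos: [0.45, -0.3715, 0.2926]
tcp_rot: [1.071, 1.293, -1.07]
wrist_force: [-0.5, 0.5, -2.8]
width: 0.094
```

```bash
python3 -c "
from h import *
delta([.5502,-.3541,.29],10.6)"
```

```text
t9.30 pos [ 0.45   -0.3715  0.2926] yawY 10.7 w 0.094 F [-0.5  0.5 -2.8]
turn [ 0.002 -0.001  0.   ] shift cm [ 0.26 10.17  0.15] q6 -0.92
```

Request:
arm_command --series '[[[0, 0, 0, 0.1, 0.8, 0, 0], [0, 0, 0, 0, 1.2, 0, 0], [0, 0, 0, 0, 1.2, 0, 0], [0, 0, 0, 0, 1.2, 0, 0], [0, 0, 0, 0, 1.2, 0, 0]]]'

```text
time: 9.8
tool_pos: [0.5096, -0.3603, 0.2925]
tcp_rot: [1.071, 1.291, -1.07]
wrist_force: [-0.3, -0.7, -1.3]
width: 0.091
```

```bash
python3 -c "
from h import *
delta([.5502,-.3541,.29],10.6)"
```

```text
t9.80 pos [ 0.5096 -0.3603  0.2925] yawY 10.7 w 0.091 F [-0.3 -0.7 -1.3]
turn [ 0.001 -0.    -0.001] shift cm [0.25 4.1  0.14] q6 -0.84
```

Request:
arm_command --series '[[[0, 0, 0, 0.1, 1.0, 0, 0], [0, 0, 0, 0, 1.0, 0, 0], [0, 0, 0, 0, 1.0, 0, 0], [0, 0, 0, 0, 0.6, 0, 0], [0, 0, 0, 0, 0, 0, 0]]]'

```text
time: 10.3
tool_pos: [0.551, -0.3522, 0.291]
tcp_rot: [1.07, 1.292, -1.068]
wrist_force: [-0.1, 0.0, -1.3]
width: 0.091
```

```bash
python3 -c "
from h import *
delta([.5502,-.3541,.25],10.6);grab(4)
crop('pics/scene4.png',80,180,260,370,4,'pics/s4a.png')
crop('pics/top4.png',370,130,520,280,5,'pics/t4a.png')"
```

```text
t10.30 pos [ 0.551  -0.3522  0.291 ] yawY 10.8 w 0.091 F [-0.1  0.  -1.3]
turn [ 0.004 -0.    -0.001] shift cm [ 4.1  -0.12  0.18] q6 -0.80
```

View pics/s4a.png

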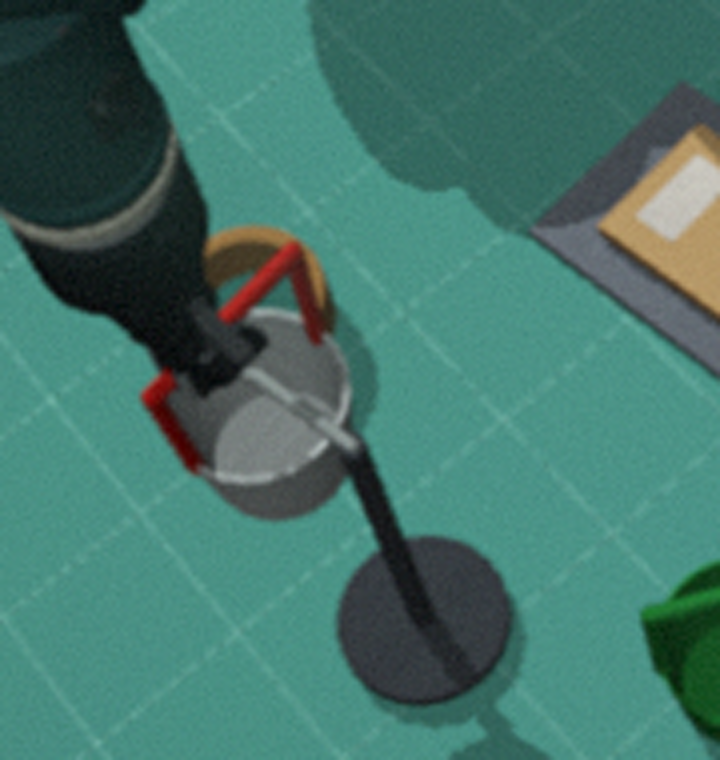

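View pics/t4a.png

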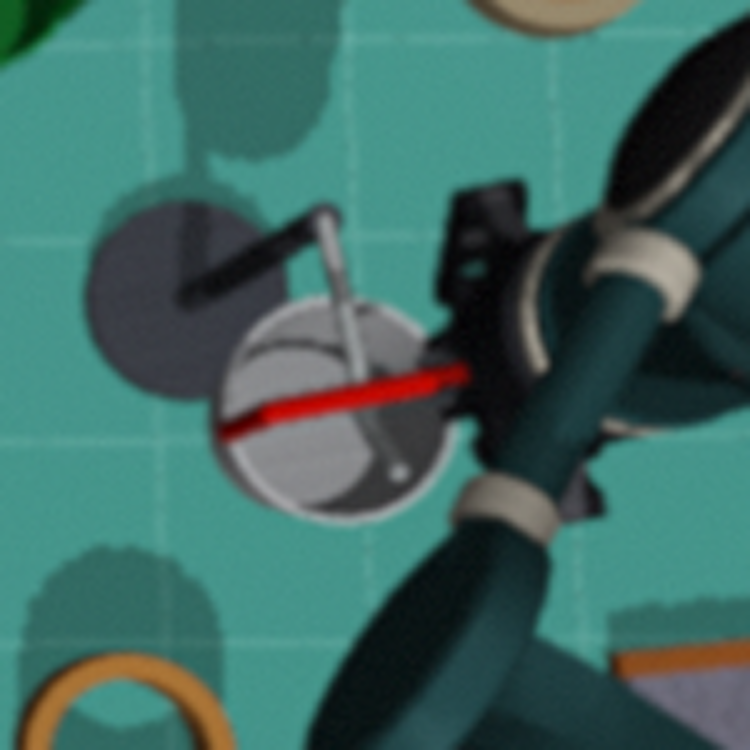

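The bar crosses over the hook at the trough: top crop (362,385) is the bar, and the hook tip is beyond it at (398,472). Lowering now.

Request:
arm_command --series '[[[0, 0, 0, 0.8, -0.1, 0.1, 0], [0, 0, 0, 0.8, 0, 0, 0], [0, 0, 0, 0.8, 0, 0, 0], [0, 0, 0, 0.5, 0, 0, 0], [0, 0, 0, 0, 0, 0, 0]]]'

```text
time: 10.9
tool_pos: [0.547, -0.3541, 0.2587]
tcp_rot: [1.071, 1.293, -1.071]
wrist_force: [-0.8, -0.1, -1.9]
width: 0.091
```

```bash
python3 -c "
from h import *
delta([.5502,-.3541,.25],10.6)"
```

```text
t10.90 pos [ 0.547  -0.3541  0.2587] yawY 10.7 w 0.091 F [-0.8 -0.1 -1.9]
turn [ 0.001 -0.001  0.001] shift cm [0.87 0.32 0.06] q6 -0.80
```

Request:
arm_command --series '[[[0, 0, 0, 0.4, 0.25, 0, 0], [0, 0, 0, 0.3, 0, 0, 0], [0, 0, 0, 0.2, 0, 0, 0], [0, 0, 0, 0, 0, 0, 0]]]'

```text
time: 11.3
tool_pos: [0.5497, -0.3539, 0.2504]
tcp_rot: [1.071, 1.292, -1.071]
wrist_force: [-1.8, 0.2, -0.2]
width: 0.095
```

```bash
python3 -c "
from h import *
delta([.5502,-.3541,.25],10.6);grab(5)
crop('pics/top5.png',370,130,520,280,5,'pics/t5a.png')"
```

```text
t11.30 pos [ 0.5497 -0.3539  0.2504] yawY 10.7 w 0.095 F [-1.8  0.2 -0.2]
turn [ 0.001 -0.001  0.001] shift cm [0.04 0.04 0.03] q6 -0.80
```

View pics/t5a.png

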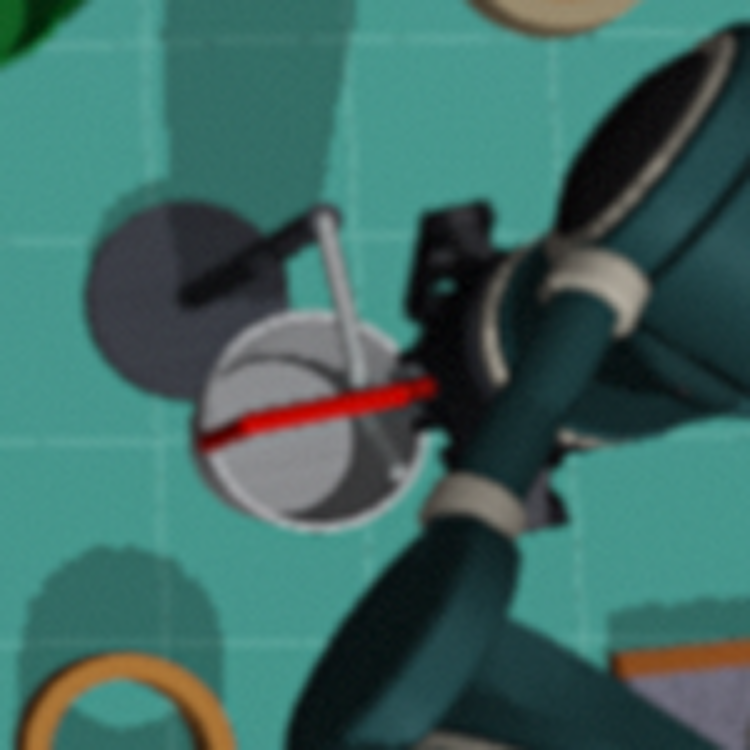

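Request:
arm_command --series '[[[0, 0, 0, 0.25, 0, 0, 0], [0, 0, 0, 0.2, 0, 0, 0]]]'

```text
time: 11.6
tool_pos: [0.55, -0.354, 0.2493]
tcp_rot: [1.071, 1.29, -1.07]
wrist_force: [-5.4, 1.6, 9.7]
width: 0.092
```

```bash
python3 -c "
from h import *
delta([.5502,-.3541,.25],10.6)
P=bot.read_state()['tool_pos']-[0,0,.005]
d=np.array([-.184,.983,0])
print((proj('top',[P+.0732*d,P+.0252*d,P-.0228*d])-[370,130])*5)"
```

```text
t11.60 pos [ 0.55   -0.354   0.2493] yawY 10.7 w 0.092 F [-5.4  1.6  9.7]
turn [ 0.002  0.001 -0.001] shift cm [-0.07  0.02  0.01] q6 -0.80
[[244.26880982 420.02578049]
 [362.45804708 397.05152222]
 [481.19687659 374.01330375]]
```

Firmly seated (9.7 N upward) with the bar's middle on the hook. Releasing.

Request:
arm_command --series '[[[0, 0, 0, -0.05, 0, 0, 0.05], [0, 0, 0, 0, 0, 0, 0.2], [0, 0, 0, 0, 0, 0, 0.4], [0, 0, 0, 0, 0, 0, 0.7], [0, 0, 0, 0, 0, 0, 1], [0, 0, 0, 0, 0, 0, 1], [0, 0, 0, 0, 0, 0, 1], [0, 0, 0, 0, 0, 0, 1]]]'

```text
time: 12.4
tool_pos: [0.551, -0.3544, 0.25]
tcp_rot: [1.071, 1.287, -1.069]
wrist_force: [-0.2, -0.1, 0.8]
width: 1.0
```

```bash
python3 -c "
from h import *
delta([.5502,-.3541,.33],10.6)
grab(6)
crop('pics/scene6.png',80,180,260,370,4,'pics/s6a.png')
crop('pics/top6.png',370,130,520,280,5,'pics/t6a.png')"
```

```text
t12.40 pos [ 0.551  -0.3544  0.25  ] yawY 10.7 w 1.000 F [-0.2 -0.1  0.8]
turn [ 0.001  0.003 -0.003] shift cm [-8.   -0.05 -0.02] q6 -0.80
```

View pics/t6a.png

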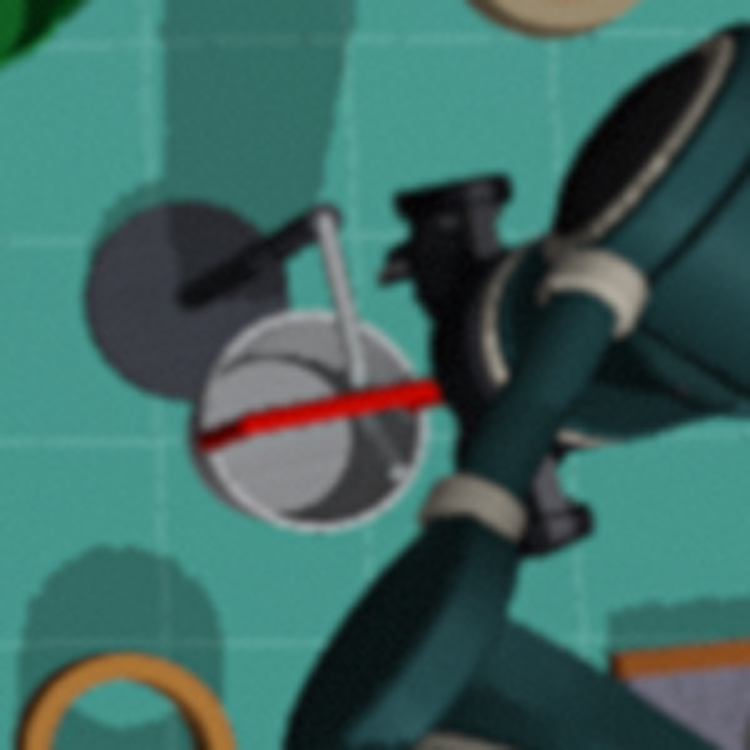

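View pics/s6a.png

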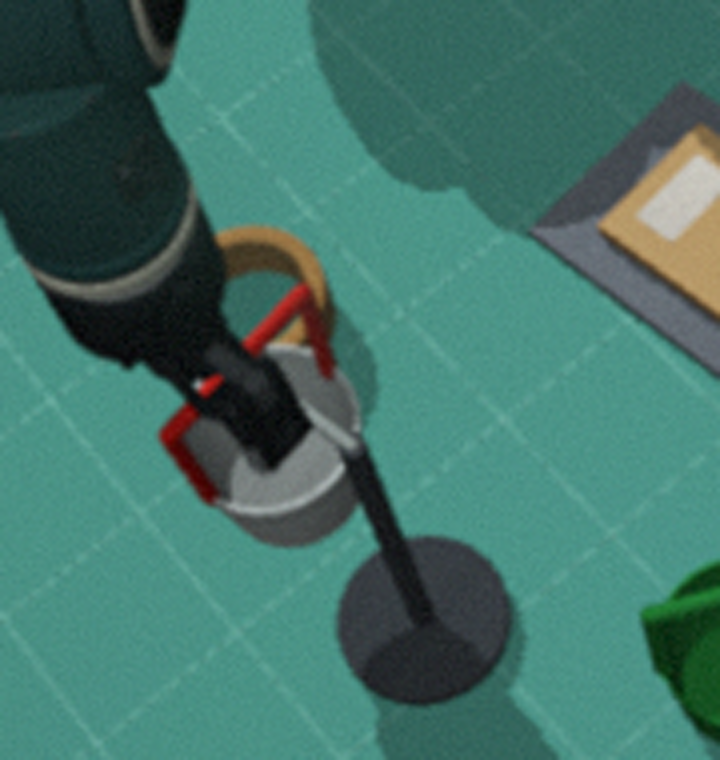

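Hanging and released. Retracting straight up.

Request:
arm_command --series '[[[0, 0, 0, -0.8, 0, 0, 1], [0, 0, 0, -1.2, 0, 0, 1], [0, 0, 0, -1.5, 0, 0, 1], [0, 0, 0, -1.5, 0, 0, 1], [0, 0, 0, -2, 0, 0, 1], [0, 0, 0, -2, 0, 0, 1], [0, 0, 0, -1.5, 0, 0, 1], [0, 0, 0, 0, 0, 0, 1]]]'

```text
time: 13.3
tool_pos: [0.5514, -0.3548, 0.3686]
tcp_rot: [1.07, 1.28, -1.068]
wrist_force: [0.3, -0.0, 0.9]
width: 1.002
```

```bash
python3 -c "
from h import *
delta([.42,-.02,.30],98)
grab(7)
crop('pics/scene7.png',80,180,260,370,4,'pics/s7a.png')
crop('pics/top7.png',235,110,345,270,5,'pics/t7a.png')"
```

```text
t13.30 pos [ 0.5514 -0.3548  0.3686] yawY 10.7 w 1.002 F [ 0.3 -0.   0.9]
turn [-1.524e+00  1.300e-02 -1.000e-03] shift cm [  6.51  -6.76 -35.39] q6 -0.80
```

View pics/s7a.png

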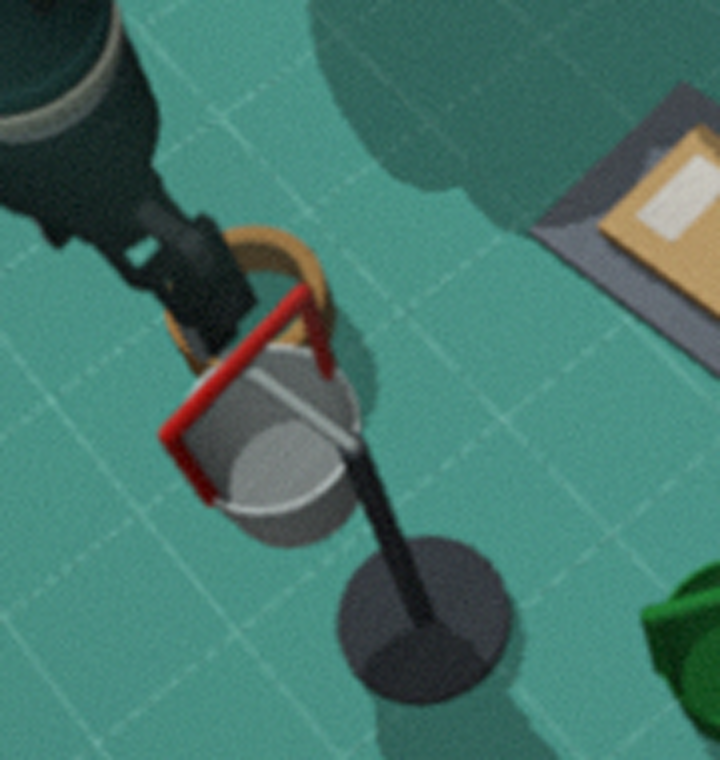

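View pics/t7a.png

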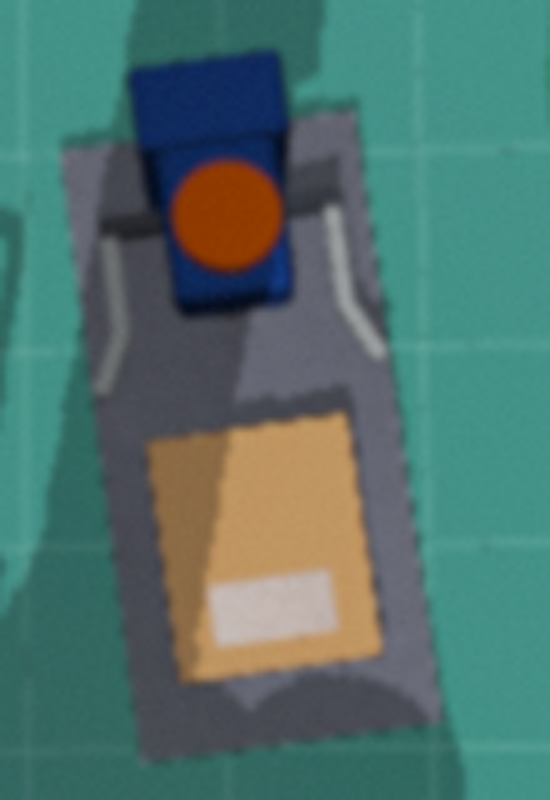

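The pail hangs free on the hook (bar crossing at scene crop (245,370)) and the card is unmoved. Next I'll go behind the card and push with the fingers part-open across the feed direction. I take the punch yaw as about 7.2° and the card as about 102 mm short of home.

Request:
arm_command --series '[[[0, 0, 0, 0, -0.3, -2.5, 1], [0, 0, 0, 0, -0.4, -3.6, 1], [0, 0, 0, 0, -0.4, -3.6, 1], [0, 0, 0, 0, -0.4, -3.6, 1], [0, 0, 0, 0, -0.4, -3.6, 0.8], [0, 0, 0, 0, -0.4, -3.6, 0.6], [0, 0, 0, 0, -0.4, -3.6, 0.4], [0, 0, 0, 0, -0.4, -3.6, 0.4], [0, 0, 0, 0, -0.4, -3, 0.4], [-0.1, 0, 0, 0, 0, 0, 0.4]]]'

```text
time: 14.4
tool_pos: [0.4491, -0.0474, 0.3469]
tcp_rot: [0.995, 1.351, -1.005]
wrist_force: [0.1, -0.3, 0.2]
width: 0.401
```

Request:
arm_command --series '[[[-0.15, 0, 0, 0, 0, 0, 0.4], [-0.15, 0, 0, 0, 0, 0, 0.4], [-0.15, 0, 0, 0, 0, 0, 0.4], [-0.15, 0, 0, 0, 0, 0, 0.4], [-0.15, 0, 0, 0, 0, 0, 0.4], [-0.15, 0, 0, 0, 0, 0, 0.4], [-0.15, 0, 0, 0, 0, 0, 0.4], [-0.15, 0, 0, 0, 0, 0, 0.4], [-0.15, 0, 0, 0, 0, 0, 0.4], [-0.05, 0, 0, 0, 0, 0, 0.4]]]'

```text
time: 15.4
tool_pos: [0.4401, -0.0438, 0.33]
tcp_rot: [-0.082, 1.615, 0.105]
wrist_force: [-0.5, -1.1, -0.6]
width: 0.396
```

```bash
python3 -c "
from h import *
delta([.455,-.0325,.12],97.2)"
```

```text
t15.40 pos [ 0.4401 -0.0438  0.33  ] yawY 96.8 w 0.396 F [-0.5 -1.1 -0.6]
turn [-0.007 -0.045 -0.017] shift cm [20.92  0.59  2.56] q6 -1.85
```

Request:
arm_command --series '[[[-0.005, -0.04, -0.015, 1.5, 0.6, 1.5, 0.4], [0, 0, 0, 3, 0, 0, 0.4], [0, 0, 0, 4, 0, 0, 0.4], [0, 0, 0, 4, 0, 0, 0.4], [0, 0, 0, 4, 0, 0, 0.4], [0, 0, 0, 3, 0, 0, 0.4], [0, 0, 0, 1, 0, 0, 0.4], [0, 0, 0, 0, 0, 0, 0.4]]]'

```text
time: 16.2
tool_pos: [0.4456, -0.0343, 0.1094]
tcp_rot: [-0.095, 1.585, 0.102]
wrist_force: [0.0, 0.3, 1.2]
width: 0.398
```

```bash
python3 -c "
from h import *
delta([.455,-.0325,.032],97.2)"
```

```text
t16.20 pos [ 0.4456 -0.0343  0.1094] yawY 97.2 w 0.398 F [0.  0.3 1.2]
turn [-0.001 -0.017 -0.005] shift cm [7.72 0.02 1.09] q6 -1.83
```

Request:
arm_command --series '[[[0, -0.017, -0.005, 2, 0, 0.5, 0.4], [0, 0, 0, 2, 0, 0.3, 0.4], [0, 0, 0, 1.8, 0, 0, 0.4], [0, 0, 0, 1, 0, 0, 0.4], [0, 0, 0, 0, 0, 0, 0.4]]]'

```text
time: 16.7
tool_pos: [0.4595, -0.034, 0.0458]
tcp_rot: [-0.1, 1.557, 0.097]
wrist_force: [0.1, 0.2, 0.3]
width: 0.4
```

```bash
python3 -c "
from h import *
delta([.458,-.0322,.032],97.2)
grab(8)
crop('pics/scene8.png',195,150,345,300,4,'pics/s8a.png')"
```

```text
t16.70 pos [ 0.4595 -0.034   0.0458] yawY 97.2 w 0.400 F [0.1 0.2 0.3]
turn [-0.001  0.011  0.003] shift cm [ 1.38  0.2  -0.14] q6 -1.82
```

View pics/s8a.png

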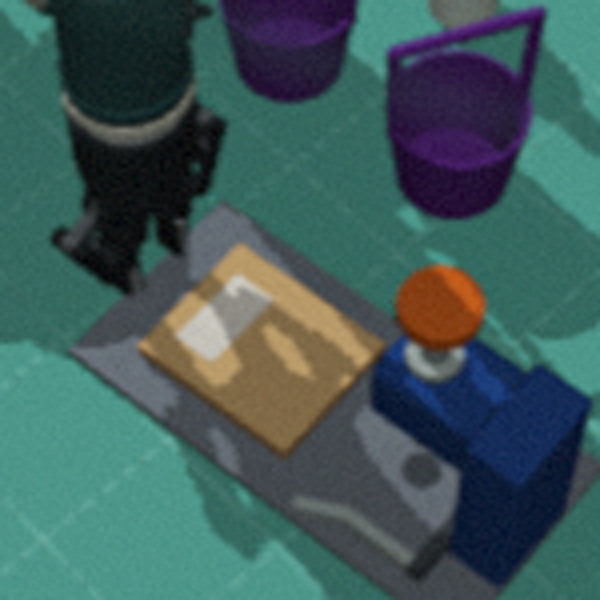

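Request:
arm_command --series '[[[0, 0.011, 0.003, 0.6, 0.2, -0.1, 0.4], [0, 0, 0, 0.4, 0, 0, 0.4], [0, 0, 0, 0.2, 0, 0, 0.4], [0, 0, 0, 0, 0, 0, 0.4]]]'

```text
time: 17.2
tool_pos: [0.4621, -0.0325, 0.0372]
tcp_rot: [-0.099, 1.561, 0.097]
wrist_force: [-0.7, -0.3, -0.7]
width: 0.402
```

```bash
python3 -c "
from h import *
delta([.4743-.011,-.0297-.0014,.031],97.2)"
```

```text
t17.20 pos [ 0.4621 -0.0325  0.0372] yawY 97.2 w 0.402 F [-0.7 -0.3 -0.7]
turn [-0.001  0.007  0.001] shift cm [0.62 0.12 0.13] q6 -1.82
```

Request:
arm_command --series '[[[0, 0.007, 0, 0.5, 0.1, 0, 0.4], [0, 0, 0, 0.3, 0, 0, 0.4], [0, 0, 0, 0, 0, 0, 0.4]]]'

```text
time: 17.5
tool_pos: [0.4625, -0.0315, 0.0292]
tcp_rot: [-0.1, 1.568, 0.097]
wrist_force: [-2.0, -0.0, 4.4]
width: 0.401
```

```bash
python3 -c "
from h import *
delta([.579,-.0167,.031],97.2)"
```

```text
t17.50 pos [ 0.4625 -0.0315  0.0292] yawY 97.2 w 0.401 F [-2.  -0.   4.4]
turn [-0.001  0.001  0.002] shift cm [-1.700e-01  1.000e-02  1.174e+01] q6 -1.81
```

The tips just touched the bed (4.4 N). I'll raise 4 mm and push.

Request:
arm_command --series '[[[0, 0, 0, -0.4, 0, 0, 0.4], [0, 0, 0, 0, 0, 1, 0.4], [0, 0, 0, 0, 0, 1, 0.4], [0, 0, 0, 0, 0, 1, 0.4], [0, 0, 0, 0, 0, 1, 0.4]]]'

```text
time: 18.0
tool_pos: [0.5038, -0.0261, 0.0328]
tcp_rot: [-0.099, 1.57, 0.097]
wrist_force: [-1.4, 0.8, 1.4]
width: 0.402
```

```bash
python3 -c "
from h import *
delta([.579,-.0167,.0335],97.2)"
```

```text
t18.00 pos [ 0.5038 -0.0261  0.0328] yawY 97.1 w 0.402 F [-1.4  0.8  1.4]
turn [-0.001 -0.001  0.001] shift cm [-0.08 -0.01  7.58] q6 -1.79
```

Request:
arm_command --series '[[[0, 0, 0, -0.1, 0, 1, 0.4], [0, 0, 0, 0, 0, 1, 0.4], [0, 0, 0, 0, 0, 1, 0.4], [0, 0, 0, 0, 0, 1, 0.4], [0, 0, 0, 0, 0, 1, 0.4]]]'

```text
time: 18.5
tool_pos: [0.5585, -0.0191, 0.0334]
tcp_rot: [-0.099, 1.57, 0.097]
wrist_force: [-1.4, -0.1, 1.1]
width: 0.4
```

```bash
python3 -c "
from h import *
delta([.579,-.0167,.0335],97.2)
grab(9)
crop('pics/scene9.png',195,150,345,300,5,'pics/s9a.png')"
```

```text
t18.50 pos [ 0.5585 -0.0191  0.0334] yawY 97.2 w 0.400 F [-1.4 -0.1  1.1]
turn [-0.    -0.002  0.001] shift cm [-0.01 -0.02  2.07] q6 -1.77
```

View pics/s9a.png

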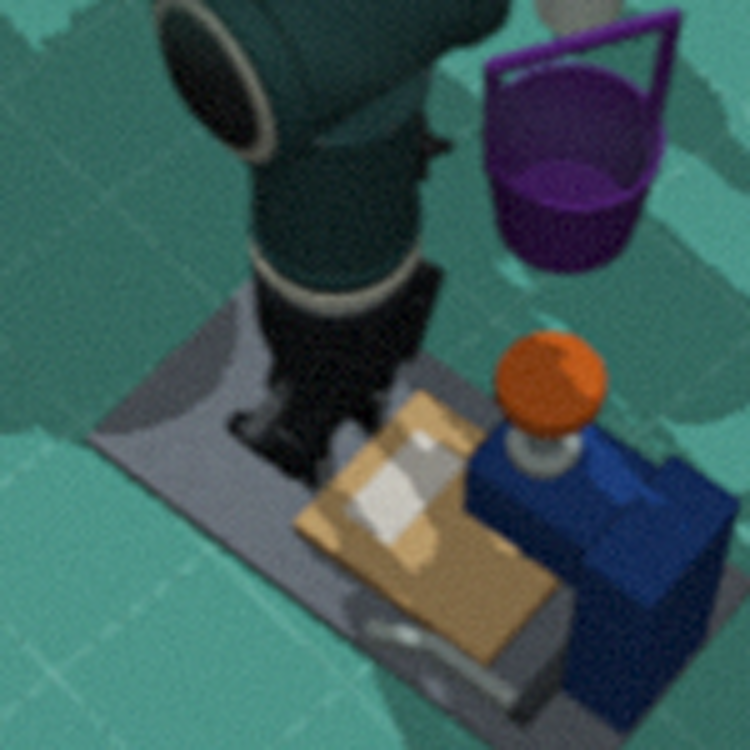

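The card is square between the fences, with about 21 mm left. Continuing more slowly until it meets resistance.

Request:
arm_command --series '[[[0, 0, 0, 0, 0, 0.6, 0.4], [0, 0, 0, 0, 0, 0.6, 0.4], [0, 0, 0, 0, 0, 0.5, 0.4]]]'

```text
time: 18.9
tool_pos: [0.5762, -0.0169, 0.0333]
tcp_rot: [-0.099, 1.57, 0.097]
wrist_force: [-0.7, 0.5, 1.3]
width: 0.4
```

Request:
arm_command --series '[[[0, 0, 0, 0, 0, 0.3, 0.4], [0, 0, 0, 0, 0, 0.2, 0.4]]]'

```text
time: 19.1
tool_pos: [0.5804, -0.0164, 0.0331]
tcp_rot: [-0.1, 1.574, 0.097]
wrist_force: [-8.3, -1.9, 6.2]
width: 0.399
```

Request:
arm_command --series '[[[0, 0, 0, 0, 0, 0.2, 0.4], [0, 0, 0, 0, 0, 0.2, 0.4]]]'

```text
time: 19.3
tool_pos: [0.5805, -0.0163, 0.0325]
tcp_rot: [-0.1, 1.583, 0.098]
wrist_force: [-4.9, -1.8, 3.6]
width: 0.396
```

The force rose at the expected place (TCP x 0.580 against 0.579 predicted). One firmer nudge, then I'll back off and check.

Request:
arm_command --series '[[[0, 0, 0, -0.1, 0, 0.4, 0.4], [0, 0, 0, 0, 0, 0.4, 0.4]]]'

```text
time: 19.5
tool_pos: [0.5808, -0.0161, 0.0318]
tcp_rot: [-0.101, 1.6, 0.099]
wrist_force: [-10.9, -1.0, 8.3]
width: 0.401
```

Request:
arm_command --series '[[[0, 0, 0, 0, 0, -0.5, 0.4], [0, 0, 0, 0, 0, -1.5, 0.4], [0, 0, 0, 0, 0, -2, 0.4], [0, 0, 0, -1, 0, -3, 0.3], [0, 0, 0, -3, 0, -3, 0.1], [0, 0, 0, -4, 0, -2, 0], [0, 0, 0, -4, 0, 0, 0], [0, 0, 0, -4, 0, 0, 0], [0, 0, 0, -4, 0, 0, 0], [0, 0, 0, -3, 0, 0, 0]]]'

```text
time: 20.5
tool_pos: [0.4598, -0.0303, 0.2669]
tcp_rot: [-0.099, 1.603, 0.1]
wrist_force: [0.8, -0.1, 0.4]
width: -0.005
```

```bash
python3 -c "
from h import *
delta([.6743,-.0047,.25],97.2)
grab(10)
crop('pics/scene10.png',205,180,355,320,5,'pics/s10a.png')
crop('pics/top10.png',235,110,345,270,5,'pics/t10a.png')"
```

```text
t20.50 pos [ 0.4598 -0.0303  0.2669] yawY 97.2 w -0.005 F [ 0.8 -0.1  0.4]
turn [-0.    -0.035 -0.003] shift cm [ 0.94 -0.15 21.65] q6 -1.81
```

View pics/s10a.png

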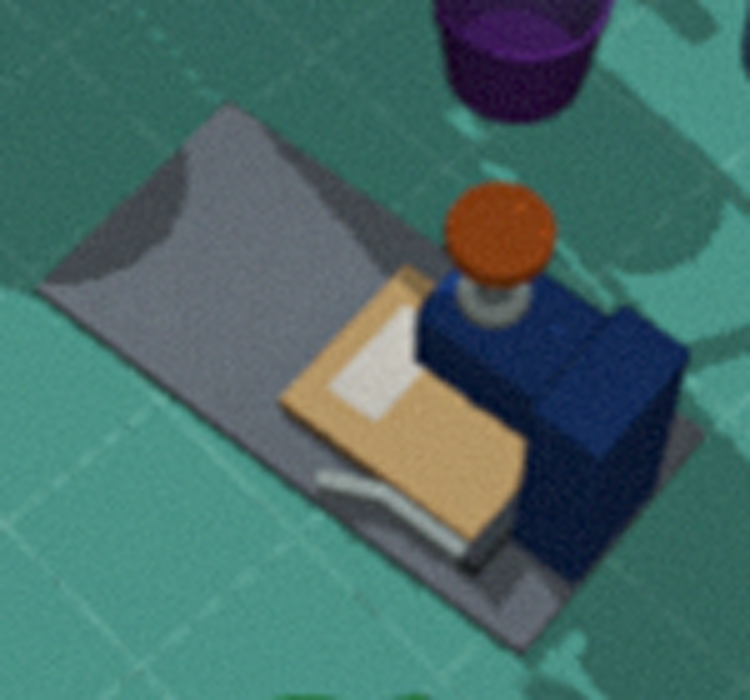

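View pics/t10a.png

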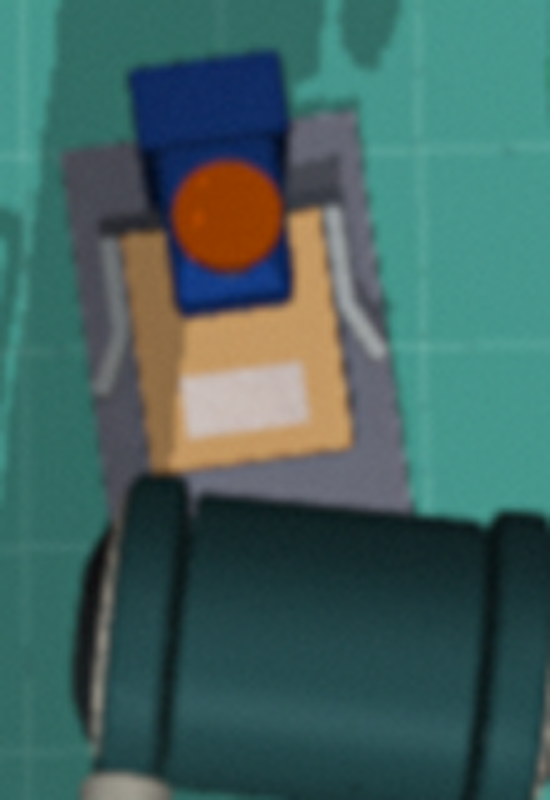

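```bash
python3 -c "
from h import *
def T(x,y,z): return w('top',235+x/5,110+y/5,plane=z)
def S(x,y,z): return w('scene',205+x/5,180+y/5,plane=z)
a=np.radians(7.2);M=np.array([[np.cos(a),np.sin(a)],[-np.sin(a),np.cos(a)]])
for P,p in[(T(354,443,.02),T(229,216,.205)),(T(322,207,.02),T(229,216,.205)),(S(280,401,.02),S(500,226,.205)),(S(405,265,.02),S(500,226,.205)),(S(470,540,.02),S(500,226,.205))]: print(M@(P-p)[:2])
"
```

```text
[-0.08265852 -0.04998449]
[ 0.03630684 -0.0507276 ]
[-0.08244082 -0.05047353]
[-0.08378293  0.04867896]
[ 0.0345183  -0.04984727]
```

The panel is home: its robot-side edge is at x = −83 mm (ideal −85), its sides are at ±50 mm, and it is square. Now over the plunger with the fingers shut.

Request:
arm_command --series '[[[0, -0.03, 0, 0, 0, 2, 0], [0, 0, 0, 0, 0, 3, 0], [0, 0, 0, 0, 0, 3, 0], [0, 0, 0, 0, 0, 3, 0], [0, 0, 0, 0, 0, 3, 0], [0, 0, 0, 0, 0, 3, 0], [0, 0, 0, 0, 0, 2, 0], [0, 0, 0, 0, 0, 1, 0], [0, 0, 0, 0, 0, 0, 0]]]'

```text
time: 21.5
tool_pos: [0.6657, -0.0041, 0.2626]
tcp_rot: [-0.097, 1.565, 0.1]
wrist_force: [0.8, 0.4, 0.1]
width: -0.0
```

```bash
python3 -c "
from h import *
delta([.6743,-.0047,.232],97.2)"
```

```text
t21.50 pos [ 0.6657 -0.0041  0.2626] yawY 97.2 w -0.000 F [0.8 0.4 0.1]
turn [-0.001  0.004 -0.002] shift cm [ 3.06 -0.18  0.84] q6 -1.74
```

Request:
arm_command --series '[[[0, 0, 0, 1, -0.2, 0.8, 0], [0, 0, 0, 1, 0, 0, 0], [0, 0, 0, 0.7, 0, 0, 0], [0, 0, 0, 0, 0, 0, 0]]]'

```text
time: 21.9
tool_pos: [0.6711, -0.0055, 0.2314]
tcp_rot: [-0.096, 1.569, 0.1]
wrist_force: [-0.3, 1.0, -0.8]
width: -0.0
```

```bash
python3 -c "
from h import *
delta([.6743,-.0047,.207],97.2)
grab(11)
crop('pics/scene11.png',205,130,355,320,4,'pics/s11a.png')"
```

```text
t21.90 pos [ 0.6711 -0.0055  0.2314] yawY 97.1 w -0.000 F [-0.3  1.  -0.8]
turn [-0.001 -0.    -0.002] shift cm [2.44 0.03 0.33] q6 -1.74
```

View pics/s11a.png

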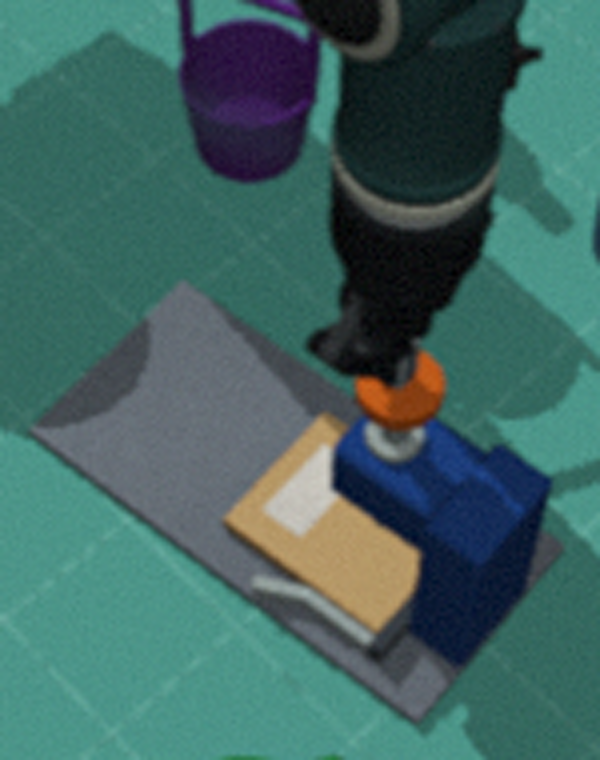

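The shut fingertips are over the orange head, near crop (400,370), and the panel is still home. Pressing.

Request:
arm_command --series '[[[0, 0, 0, 0.5, 0, 0.3, 0], [0, 0, 0, 0.6, 0, 0, 0], [0, 0, 0, 0.6, 0, 0, 0]]]'

```text
time: 22.3
tool_pos: [0.6758, -0.0051, 0.2191]
tcp_rot: [-0.096, 1.563, 0.099]
wrist_force: [-3.9, -0.7, 6.5]
width: -0.006
```

Request:
arm_command --series '[[[0, 0, 0, 0.6, 0, 0, 0], [0, 0, 0, 0.6, 0, 0, 0]]]'

```text
time: 22.5
tool_pos: [0.6758, -0.0051, 0.2099]
tcp_rot: [-0.097, 1.562, 0.099]
wrist_force: [-4.5, 0.2, 8.9]
width: 0.004
```

Request:
arm_command --series '[[[0, 0, 0, 0.6, 0, 0, 0], [0, 0, 0, 0.6, 0, 0, 0]]]'

```text
time: 22.7
tool_pos: [0.6759, -0.0051, 0.2068]
tcp_rot: [-0.097, 1.56, 0.099]
wrist_force: [-16.1, 0.0, 35.0]
width: -0.001
```

Request:
arm_command --series '[[[0, 0, 0, 0.6, 0, 0, 0], [0, 0, 0, 0.6, 0, 0, 0]]]'

```text
time: 22.9
tool_pos: [0.6758, -0.0051, 0.2069]
tcp_rot: [-0.098, 1.557, 0.098]
wrist_force: [-12.1, 0.4, 23.5]
width: 0.001
```

At the stop: z is 0.207 as predicted and the force jumped to 35 N. I'll hold briefly and then lift.

Request:
arm_command --series '[[[0, 0, 0, 0.5, 0, 0, 0], [0, 0, 0, 0.5, 0, 0, 0]]]'

```text
time: 23.1
tool_pos: [0.6757, -0.0051, 0.207]
tcp_rot: [-0.099, 1.553, 0.098]
wrist_force: [-10.2, -0.2, 18.7]
width: -0.003
```

Request:
arm_command --series '[[[0, 0, 0, -0.8, 0, 0, 0], [0, 0, 0, -1, 0, 0, 0], [0, 0, 0, -1, 0, 0, 0], [0, 0, 0, -1.5, 0, 0, 0], [0, 0, 0, -3, 0, 0, 0], [0, 0, 0, -3, 0, 0, 0], [0, 0, 0, 0, 0, -4, 0], [0, 0, 0, 0, 0, -4, 0], [0, 0, 0, 0, 0, -4, 0], [0, 0, 0, 0, 0, -4, 0]]]'

```text
time: 24.1
tool_pos: [0.5166, -0.0253, 0.316]
tcp_rot: [-0.101, 1.545, 0.098]
wrist_force: [0.6, -1.0, -0.3]
width: 0.001
```

Request:
arm_command --series '[[[0, 0, 0, 0, 0, -3, 0], [0, 0, 0, 0, 0, -2, 0], [0, 0, 0, 0, 0, 0, 0], [0, 0, 0, 0, 0, 0, 0]]]'

```text
time: 24.5
tool_pos: [0.4612, -0.0322, 0.3161]
tcp_rot: [-0.101, 1.544, 0.097]
wrist_force: [-0.1, -0.4, -0.5]
width: -0.002
```

```bash
python3 -c "
from h import *
delta([.46,0,.3],97.2)
grab(12)
print('plunger top',w('top',280.8,153.2,n=12))
a=np.radians(7.2);M=np.array([[np.cos(a),np.sin(a)],[-np.sin(a),np.cos(a)]])
cv2.imwrite('pics/both12.png',np.hstack([cv2.resize(cv2.imread('pics/scene12.png')[160:360,90:360],None,fx=2.2,fy=2.2,interpolation=cv2.INTER_CUBIC)]))
crop('pics/top12.png',235,100,485,300,3,'pics/t12a.png')"
```

```text
t24.50 pos [ 0.4612 -0.0322  0.3161] yawY 97.2 w -0.002 F [-0.1 -0.4 -0.5]
turn [0.001 0.025 0.004] shift cm [1.6  3.22 0.25] q6 -1.82
plunger top [ 0.67261472 -0.00544141  0.20565397]
```

View pics/both12.png

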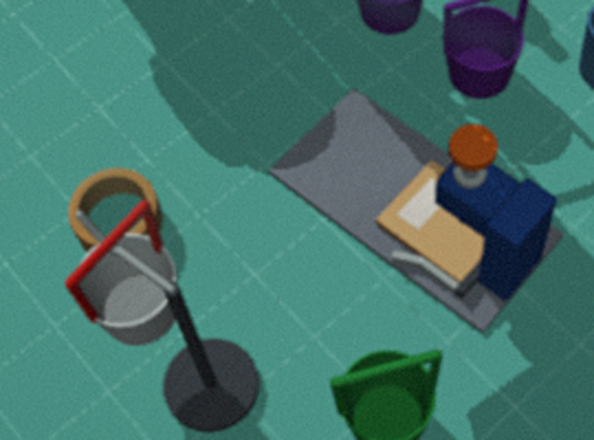

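View pics/t12a.png

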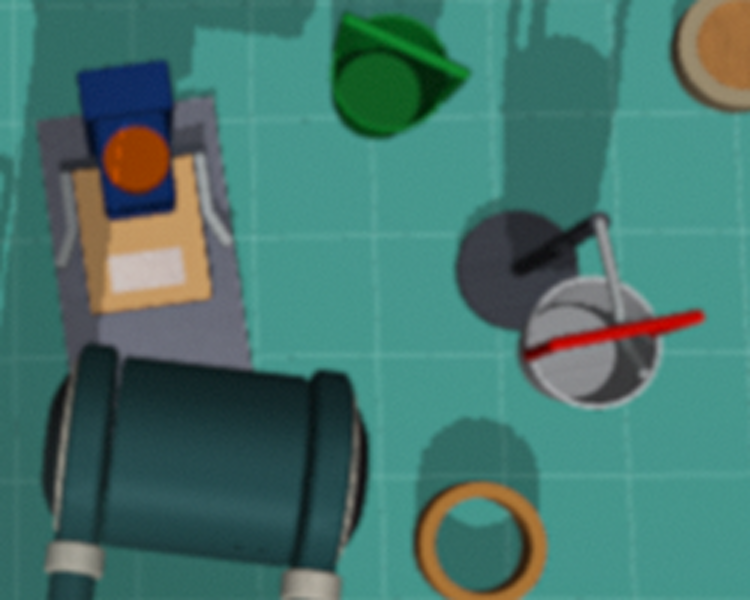

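The pail hangs by its red bar (top crop (618,340)), the panel corner is unmoved at top pixel (306,199), the plunger top reads 0.206 m (up), and the tape roll hasn't moved.

```bash
python3 -c "
from workcell import bot
print(bot.finish_job())"
```

```text
the job is handed in; nothing more can be done
None
```

I hung the silver pail with the red handle on the hook, slid the panel home, pressed the plunger to its stop and let it spring back up. I handed the job in at about 24.6 s of the 64 s allowed.

- **Pail:** I gripped the bar about 25 mm off its middle so the fingers cleared the hook, then lowered it into the trough. It pressed down with about 10 N before I let go, and the last pictures show it hanging upright, clear of the arm.
- **Panel:** The push met firm resistance at tool x 0.580 m, against 0.579 m predicted. I measured the robot-side edge at -83 mm from the punch's origin (-85 is ideal) and the sides at ±50 mm, so it is square. Its corner had not moved after the press. The 2 mm difference is within the calibration error.
- **Plunger:** It reached its stop at the predicted height (tool z 0.207 m), where the force jumped to 35 N, and I held it there for about 0.4 s. Afterwards its top read 0.206 m, which is fully up.
- **Bystanders:** The tape roll looks untouched in the last pictures. I did not measure the glue bottle or brush pot again at the end, but the arm made no unexpected contact.

No check failed. The two cameras differed by 2–5 mm in x, so I used their average.

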